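# Hold up the dust flap of the contact-tip drawer

### The job

In the welding shop, the contact tips are kept in the top drawer of the red drawer unit, under a yellow hinged dust flap that falls shut by itself. Pull that drawer all the way out with its flap still down, then lift the flap with the gripper and hold it open at 45 degrees from shut (within about 5 degrees) so the tips can be counted; finish while still holding it there steadily. Leave the blue unit shut and do not disturb anything else on the bench.

Things in the scene. Friction and masses are not known exactly. Their poses are not given: they have to be found in the camera images.
- red_drawer (a joint): How far the top drawer of the red drawer unit is out, in m: 0 shut, 0.165 at the end stop (all the way out). It starts up to 25 mm out, stays where it is left and slides at about 6 N. The unit is steel, 260 deep x 200 wide x 150 mm high, bolted to the bench, its front turned roughly towards the robot, left or right of the blue one; its lower drawer front is locked.
- red_drawer_handle (a point): Middle of the drawer's handle: a round steel bar 11 mm thick, 100 mm long, 116 mm above the bench, 40 mm in front of the drawer's front panel (12 mm thick, top 134 mm above the bench), on two 9 mm stems 44 mm either side of the middle. Axes: x points level from the unit's front to its back, so the drawer slides out along -x; y is along the bar; z up.
- blue_drawer (a joint): How far the blue unit's top drawer is out, in m (0 shut). Leave it.
- hammer: Hammer with a wooden handle, 280 mm long, lying on the bench: bystander.
- brush: Wire brush with a wooden handle, 220 mm long, lying on the bench: bystander.
- can: Spray can, 66 mm across, 190 mm high, standing on the bench: bystander.
- tube: Offcut of square steel tube, 180 x 30 x 30 mm, lying on the bench: bystander.
- corner: Red and steel corner magnet, about 110 x 110 x 16 mm, lying on the bench: bystander.
- jar: Amber glass jar with a steel cap, 60 mm across, 75 mm high, on top of the blue unit: bystander.
- blue_drawer_handle (a point): Middle of the same handle on the blue drawer unit, of the same make and size, with the same axes: a bystander, to be left shut. A jar stands on it.
- red_flap: Yellow dust flap in the red drawer, 132 long (x) x 158 wide (y) x 4 mm. Origin: middle of its front edge, underside. Axes as the handle's when shut (level); its opening angle (0 shut, stops at 1.3 rad) is the tilt of its z axis from vertical, z leaning to the unit's back as the front edge rises about the level hinge line at the back edge. It falls shut when let go (about 2 N lifts it).
- red_flap_bar (a point): Middle of the flap's lifting bar: black, round, 11 mm thick, 80 mm long, along the handle's y axis, on two posts 36 mm either side of the middle, 26 mm free beneath it. Flap shut: it lies 124 mm above the bench, 53 mm behind the inside of the drawer's front panel, 84 mm in front of the hinge line and 36 mm above it. It comes out from under the unit's top as the drawer is pulled.

How it is judged (in metres and radians):
On the way:
1. the red unit's top drawer is all the way out and its flap is still down (value of joint red_drawer above 0.15 m and angle between red_flap's own z axis and vertical below 0.12 rad), for 0.2 s.
At the end, for the whole second after the job is handed in: Through the last second the red drawer is out by more than 135 of its 165 mm, its flap stands at 45 degrees within 6 degrees and still (under 0.1 rad/s), the fingers bear on the flap (over 0.4 N) and no loose thing props it, and the blue drawer is shut (value of joint red_drawer above 0.135 m and angle between red_flap's own z axis and vertical between 0.68 and 0.89 rad and angular speed of red_flap below 0.1 rad/s and contact force between the fingers and red_flap above 0.4 N and contact force between red_flap and hammer below 0.1 N and contact force between red_flap and brush below 0.1 N and contact force between red_flap and can below 0.1 N and contact force between red_flap and tube below 0.1 N and contact force between red_flap and corner below 0.1 N and contact force between red_flap and jar below 0.1 N and value of joint blue_drawer below 0.02 m); the arm keeps its last pose, push and grip.
It fails at once if the blue unit's drawer was opened (value of joint blue_drawer above 0.03 m).
It fails at once if a bystander was disturbed (distance of any of hammer, brush, can, tube, corner, jar from where it was at the start of the episode above 0.03 m).
It also fails if it takes over 51 s, if anything falls off the work surface, if the arm or the gripper's body presses on something with over 40 N, if the wrist force passes 120 N, or if a joint passes its speed limit or range.

### The arm

A 7-joint arm with a two-finger parallel gripper is mounted at the origin on the work surface. World frame = base frame: x ahead of the robot, y to its left, z up, the work surface at z = 0. Lengths are in mm, angles in rad, forces in N, time in s.
With the tool pointing down it reaches from about 400 to 875 mm from the base axis. Payload 4.4 kg.
Tool frame: the origin (TCP) lies on the centre line of the jaws, within the pads' length; the fingertips stand 19 mm ahead of it and the grasp point (between the pads) is the TCP; z points along the fingers, y is the line along which they close (so a half turn about z gives the same grasp; the last joint's range is limited). The gripper opens to 85 mm and grips with 20 to 120 N. Pads are 22 mm wide; open, the fingers measure 114 mm over their backs; the gripper's body (76 mm by 85 mm) begins 54 mm behind the grasp point. The pads swing forward as they close: fully open they stand 13 mm farther back than shut.
Start: joints at [-1.412, 0.628, 0.038, 1.517, -0.027, 0.996, -0.02], TCP at [144.867, 633.665, 250.313] pointing down, gripper open.
Joint ranges: [-3.06, 3.06], [-0.37, 2.12], [-1.25, 1.32], [0.18, 2.47], [-1.1, 4.24], [0.23, 1.98], [-2.94, 2.94]. Speed limits (rad/s): [2.57, 2.57, 3.14, 3.14, 3.14, 3.14, 3.14].

### API

Orientations are given as [roll, pitch, yaw] about the fixed x, y, z axes, in that order (R = Rz(yaw) Ry(pitch) Rx(roll)).
In Python, from cell import ctrl, viewer, silhouettes gives the robot as it stands.
- The arm moves only by the shell command python3 -m creep 'ROWS'. ROWS is JSON, a list of rows, each an object with "jaw": the gripper command: -1 is shut, 1 is fully open, values between are in proportion; "xyz": the shift along the tool's x, y, z in mm, a list of three; "angular": the turn, a rotation vector about the tool's x, y, z in rad, a list of three. In form: [{"jaw": jaw, "xyz": [tx, ty, tz], "angular": [rx, ry, rz]}, ...]. A call has 1 to 12 rows; each row is the pose to reach, as a shift and turn from the pose commanded when the call began, along the tool's axes at that moment; what a row does not reach only later rows make up. A row lasts 1/8 s, in which the tool goes at most 62.5 mm and 10.7 degrees, less where a joint would pass 70% of its speed; a pose out of reach is approached as far as the arm can. A call with a gripper value outside its range is refused whole. The fingers move at their own pace and stop on an object; the grip force is fixed at half the most. Time passes only in rows, so rows that repeat a pose let the fingers close. It gives the time, the measured TCP pose, the force, the opening and the grip force at its end, in the units of the state.
- ctrl.read_state(): the state, without advancing time (a new reading comes with each control period).
- viewer.get_image(name): name is "side" or "top" or "wrist"; returns (picture, depth): 420x560x3 uint8, red, green, blue; 420x560 float32, mm along the optical axis (not along the pixel's ray), 0 where there is no reading.
- viewer.camera_model(name): a dict with "fx", "fy", "cx", "cy" (pixels), "T" (4x4, takes a point from camera to world coordinates). Camera axes: x right, y down, z forward; pixel columns grow to the right and rows downward; lengths in mm; the calibration is good to about 2 mm. A picture is of the moment at which its call begins: read the wrist's pose just before it. camera_model takes no time and is no camera call; for the wrist camera it gives the pose at the moment of the call.
- ctrl.finish_job(): hands the job in; it is judged then, once.
Trained networks look in the newest picture that a camera, given by its name, has taken for a name from the list of things; names that differ only in an ending like _2 or _b are one class to them, and where a whole thing is asked for, a point or a joint stands for the part that bears it (a point fixed in the world has none). Each returns a list of dicts, best first, with "score" (0 to 1); they miss things now and then, are a little off and sometimes report something else, mostly with a low value. They report only what shows in the picture. A call takes as long as a camera call.
- silhouettes(camera, target): "pixels" (420x560 bool, what is visible of it) and "xy" ([column, row] in pixels, amid what is visible of it).
The state is a dict: "clock": time; "qpos": joint angles; "qd": joint speeds; "tau": joint torques, N m; "eef_pos": TCP position; "tool_rot": TCP orientation; "force": force on the tool from outside, world axes, zero at the start; "torque": the same for the moment, N m; "width": finger opening in mm; "gripper_force": force on a finger pad.
Only numpy, scipy, OpenCV 4.12 (cv2) and the standard library are available. Lean on these libraries where they do the work, as an engineer would, in place of code of your own. Each camera call takes 0.05 s, during which the arm holds its last target. There are 200 camera calls.

## Working session

There is one attempt and no reset: what is moved stays moved. The work goes in short steps, Python scripts to look and compute and a shell command to move; the robot and the scene stay as the last step left them, time stands still between calls to the robot, and variables do not carry over. Pictures are saved under pics/ and viewed, at most 10 in all, crops included, and the job is handed in when it is done.

```bash
ls; mkdir -p pics; cat > h.py <<'E'
import numpy as np, cv2
from cell import ctrl, viewer, silhouettes
def shot(cam, name=None):
    m=viewer.camera_model(cam); im,d=viewer.get_image(cam)
    if name: cv2.imwrite('pics/'+name+'.png', im[:,:,::-1])
    return im,d,m
def pts(d,m,mask):
    v,u=np.nonzero(mask&(d>0)); z=d[v,u]
    p=np.c_[(u-m['cx'])/m['fx']*z,(v-m['cy'])/m['fy']*z,z]
    return p@np.array(m['T'])[:3,:3].T+np.array(m['T'])[:3,3]
E
python3 - <<'E'
from h import *
s=ctrl.read_state(); print({k:np.round(v,3).tolist() for k,v in s.items()})
np.set_printoptions(precision=1,suppress=True)
a=shot('top','top0'); 
res={}
for cam in ['top','side']:
    im,d,m=a if cam=='top' else shot('side','side0')
    for n in ['red_drawer_handle','red_drawer','blue_drawer_handle','red_flap','red_flap_bar','can','jar','hammer','brush','tube','corner']:
        r=silhouettes(cam,n)
        for q in r[:2]:
            P=pts(d,m,q['pixels'])
            if len(P): print(cam,n,round(q['score'],2),q['xy'],len(P),np.median(P,0),np.percentile(P,2,axis=0),np.percentile(P,98,axis=0))
    
t=cv2.imread('pics/top0.png');s=cv2.imread('pics/side0.png')
cv2.imwrite('pics/both.png',cv2.resize(np.vstack([t,s]),(400,600))) 
E
```

```text
pics
{'clock': 0.0, 'qpos': [-1.412, 0.629, 0.038, 1.518, -0.027, 0.996, -0.02], 'qd': [0.0, 0.001, -0.0, 0.002, -0.001, 0.001, -0.0], 'tau': [-0.001, -56.34, 1.226, -19.344, 0.011, 0.011, -0.0], 'eef_pos': [144.73, 633.096, 249.394], 'tool_rot': [-3.14, 0.0, 2.917], 'force': [0.449, -0.148, 0.163], 'torque': [-0.033, 0.045, 0.043], 'gripper_force': 0.0, 'width': 85.603}
top red_drawer_handle 0.64 [319.4, 188.7] 607 [ 649.  -153.2  121.3] [ 599.3 -243.4   63.5] [686.3 -72.  142.5]
top red_drawer 0.94 [318.2, 186.6] 581 [ 651.  -141.6  122.5] [ 606.4 -244.    45.6] [689.4 -73.5 143.2]
top blue_drawer_handle 0.84 [228.9, 185.8] 567 [652.9 163.6 123. ] [607.4  74.9  68.3] [682.1 250.6 142.7]
top can 0.82 [401.8, 198.0] 620 [ 589.8 -412.2  177.8] [ 566.6 -466.3    0.2] [ 628.4 -391.5  196.5]
top jar 0.66 [234.2, 162.1] 317 [705.9 133.1 223.2] [687.2 108.  157. ] [736.2 159.7 231.8]
top jar 0.55 [150.0, 228.6] 652 [509.4 458.6  23.2] [352.9 430.    7.1] [619.2 498.7  32.3]
top hammer 0.77 [148.8, 227.7] 699 [512.8 459.4  23.2] [352.9 428.4   5. ] [622.7 504.8  32.3]
top brush 0.69 [399.9,
[... 692 characters left out ...]
[678.1 333.4 140.1]
side can 0.91 [308.0, 341.8] 1285 [ 592.7 -444.   164.2] [ 564.4 -455.3   11.2] [ 623.9 -398.8  192.6]
side can 0.3 [327.2, 168.6] 404 [710.8 118.6 203.1] [685.7 108.3 154.1] [741.8 161.3 227.9]
side jar 0.86 [327.8, 170.2] 418 [709.6 118.5 202.2] [685.3 108.1 153.2] [736.4 159.8 227.8]
side jar 0.7 [313.9, 261.0] 538 [ 636.1 -178.2  123. ] [ 594.7 -251.7    0.8] [671.7 -79.8 147.1]
side hammer 0.69 [263.6, 146.8] 484 [499.  457.6  22.1] [349.5 426.    1.4] [618.6 504.5  29.8]
side brush 0.75 [231.4, 363.2] 1009 [ 400.7 -433.    18.3] [ 274.9 -448.6    6.2] [ 478.1 -407.2   23.2]
side tube 0.61 [241.8, 235.8] 656 [419.9   1.1  28.9] [336.3 -18.    1.6] [505.3  28.6  35. ]
```

View pics/top0.png

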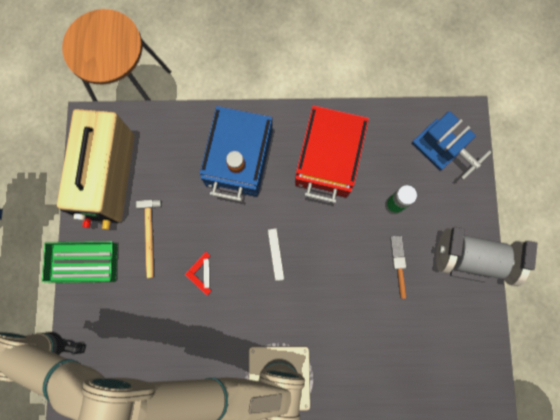

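View pics/side0.png

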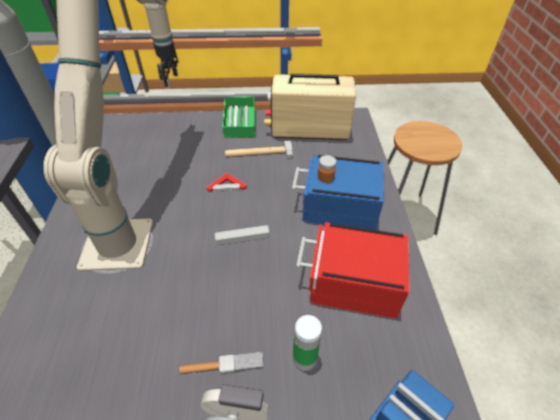

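Top view: the red unit is on the right, around (333,150), with its handle at about (320,197). The blue unit with the jar is at (238,150). The tube (276,254), can (402,198) and other bystanders are clear of the red unit's front. The side view agrees: red handle at about (303,255). Next I'll fit the handle and the unit's yaw.

```bash
python3 - <<'E'
from h import *
np.set_printoptions(precision=3,suppress=True)
for cam in ['top','side']:
    im,d,m=shot(cam)
    P=pts(d,m,np.ones(d.shape,bool)); C=im[d>0].astype(int)
    v=(P[:,0]>560)&(P[:,0]<960)&(P[:,1]>-330)&(P[:,1]<-20)
    red=v&(C[:,0]>2*C[:,1])&(C[:,0]>2*C[:,2])&(C[:,0]>90)
    top=P[red&(P[:,2]>143)&(P[:,2]<160)]
    r=cv2.minAreaRect(top[:,:2].astype(np.float32)); print(cam,'top',r,np.median(top[:,2]))
    bar=v&(P[:,2]>100)&(P[:,2]<130)&(P[:,0]<660)&(C.max(1)-C.min(1)<40)
    B=P[bar]; print(len(B),B.mean(0),cv2.minAreaRect(B[:,:2].astype(np.float32)))
    print(B[np.argsort(B[:,1])][::max(1,len(B)//25)])
    y=v&(C[:,0]>120)&(C[:,1]>100)&(C[:,2]<80); print('yellow',P[y].mean(0) if y.any() else 0,y.sum())
    im2=im[160:220,280:370] if cam=='top' else im[210:320,280:420]
    cv2.imwrite(f'pics/c_{cam}.png',cv2.resize(im2[:,:,::-1],None,fx=5,fy=5,interpolation=cv2.INTER_CUBIC))
E
```

```text
top top ((775.5255126953125, -190.88079833984375), (199.45883178710938, 267.60443115234375), 75.51317596435547) 151.38623948143504
159 [ 616.647 -152.268  120.304] ((624.3052368164062, -173.79417419433594), (151.9184112548828, 61.517913818359375), 87.3328628540039)
[[ 648.374 -250.957  104.966]
 [ 621.596 -200.539  116.385]
 [ 592.39  -198.905  122.592]
 [ 614.202 -196.67   118.359]
 [ 602.702 -195.754  123.237]
 [ 610.839 -193.209  117.932]
 [ 611.825 -191.936  129.383]
 [ 596.586 -189.19   119.599]
 [ 602.662 -182.084  124.087]
 [ 596.75  -175.608  119.484]
 [ 606.617 -168.779  122.5  ]
 [ 600.489 -162.16   118.91 ]
 [ 606.951 -158.691  121.435]
 [ 609.493 -151.538  126.097]
 [ 611.088 -145.39   119.075]
 [ 606.628 -138.071  123.925]
 [ 618.289 -131.95   118.745]
 [ 610.942 -124.812  120.725]
 [ 656.075 -119.854  108.299]
 [ 654.293 -115.867  115.772]
 [ 621.554 -114.833  120.585]
 [ 653.254 -112.126  120.195]
 [ 641.701 -111.604  124.432]
 [ 646.428 -108.604  119.474]
 [ 614.042 -107.682  123.307]
 [ 621.946 -104.684  119.314]
 [ 625.253  -97.855  120.491]]
yellow [ 673.501 -165.1
[... 430 characters left out ...]
[ 591.281 -199.117  116.378]
 [ 608.771 -197.067  117.202]
 [ 588.485 -195.753  121.73 ]
 [ 611.737 -193.735  122.203]
 [ 600.374 -192.091  120.667]
 [ 649.538 -190.54   124.973]
 [ 592.019 -186.714  123.576]
 [ 595.269 -181.368  125.759]
 [ 601.924 -173.931  119.961]
 [ 602.336 -168.139  121.854]
 [ 658.818 -163.205  121.239]
 [ 597.317 -158.715  119.251]
 [ 600.569 -152.392  125.276]
 [ 610.335 -143.423  122.559]
 [ 605.257 -135.416  117.289]
 [ 611.799 -128.828  118.106]
 [ 609.199 -121.486  123.465]
 [ 643.382 -115.105  118.109]
 [ 652.652 -112.89   119.61 ]
 [ 640.806 -110.813  117.723]
 [ 637.871 -108.484  119.843]
 [ 616.524 -106.749  123.822]
 [ 619.748 -104.069  125.123]]
yellow 0 0
```

View pics/c_top.png

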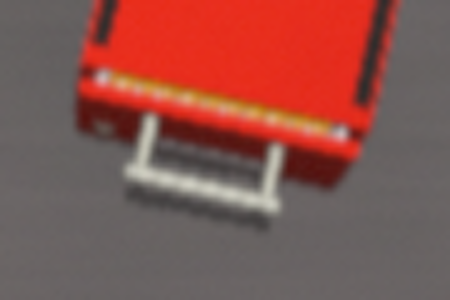

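```bash
cat >> h.py <<'E'
from scipy.spatial.transform import Rotation as Rn
U=np.array([np.cos(.248),-np.sin(.248),0]); V=np.array([np.sin(.248),np.cos(.248),0])
def rel(target, rpy=None):
    s=ctrl.read_state(); R=Rn.from_euler('xyz',s['tool_rot'])
    dx=R.inv().apply(np.array(target)-s['eef_pos'])
    rv=(R.inv()*Rn.from_euler('xyz',rpy)).as_rotvec() if rpy is not None else 0
    return np.round(dx,1),np.round(rv,3)
E
python3 -c "
from h import *
print(rel([606,-150,220],[np.pi,0,np.pi/2-.248]))"
```

```text
(array([-624.2, -661.1,   30.3]), array([-0.   ,  0.   ,  1.594]))
```

```bash
python3 -m creep '[{"jaw":-0.3,"xyz":[-45,-40,0],"angular":[0,0,0.1]},{"jaw":-0.3,"xyz":[-85,-88,0],"angular":[0,0,0.22]},{"jaw":-0.3,"xyz":[-125,-132,0],"angular":[0,0,0.34]},{"jaw":-0.3,"xyz":[-168,-176,0],"angular":[0,0,0.46]},{"jaw":-0.3,"xyz":[-210,-220,0],"angular":[0,0,0.58]},{"jaw":-0.3,"xyz":[-252,-264,0],"angular":[0,0,0.7]},{"jaw":-0.3,"xyz":[-294,-308,0],"angular":[0,0,0.82]},{"jaw":-0.3,"xyz":[-336,-353,0],"angular":[0,0,0.94]},{"jaw":-0.3,"xyz":[-378,-397,0],"angular":[0,0,1.06]},{"jaw":-0.3,"xyz":[-420,-442,0],"angular":[0,0,1.18]},{"jaw":-0.3,"xyz":[-462,-487,0],"angular":[0,0,1.3]},{"jaw":-0.3,"xyz":[-504,-531,0],"angular":[0,0,1.42]}]'
python3 -c "
from h import *
print(ctrl.read_state()['qpos'],rel([606,-150,220],[np.pi,0,np.pi/2-.248]))"
```

```text
clock: 2.8
eef_pos: [518.9, 2.0, 250.6]
tool_rot: [3.141, -0.001, 1.493]
force: [0.6, 1.1, 0.1]
width: 30.0
gripper_force: 0.0
[-0.38421264  0.47758508  0.47658044  1.88981435 -0.28769208  0.84070683
  0.16264275] (array([-144.8,   98.7,   30.6]), array([ 0.001, -0.001,  0.17 ]))
```

```bash
python3 -m creep '[{"jaw":-0.3,"xyz":[-45,31,0],"angular":[0,0,0.06]},{"jaw":-0.3,"xyz":[-95,65,10],"angular":[0,0,0.12]},{"jaw":-0.3,"xyz":[-145,99,25],"angular":[0,0,0.17]},{"jaw":-0.3,"xyz":[-145,99,31],"angular":[0,0,0.17]},{"jaw":-0.3,"xyz":[-145,99,31],"angular":[0,0,0.17]}]'
python3 - <<'E'
from h import *
np.set_printoptions(precision=1,suppress=True)
print(rel([606,-150,116],[np.pi,0,np.pi/2-.248]))
im,d,m=shot('wrist','w1')
s=ctrl.read_state()
for n in ['red_drawer_handle','red_flap_bar']:
    for q in silhouettes('wrist',n)[:1]:
        P=pts(d,m,q['pixels']); print(n,q['score'],q['xy'],len(P),P.mean(0))
        H=P[(abs(P[:,2]-119)<9)]
        a=(H-s['eef_pos'])@np.c_[U,V]; print(len(H),np.percentile(a,[2,25,50,75,98],axis=0))
E
```

```text
clock: 3.42
eef_pos: [605.1, -147.6, 218.4]
tool_rot: [-3.139, -0.001, 1.327]
force: [-0.1, -0.0, 0.2]
width: 29.7
gripper_force: 0.0
(array([ -2.2,   1.6, 102.4]), array([-0., -0.,  0.]))
red_drawer_handle 0.91 [340.1, 183.3] 10612 [ 649.7 -134.6  116.6]
3996 [[ -3.8 -48.2]
 [  2.1 -16.6]
 [ 12.4  22.3]
 [ 41.7  46.1]
 [ 58.8  86.6]]
red_flap_bar 0.7 [361.9, 198.1] 1516 [ 674.9 -154.9   94.1]
32 [[ 57.9 -34.8]
 [ 58.3 -25.4]
 [ 58.5  11.2]
 [ 58.7  45.3]
 [ 59.   67.2]]
```

View pics/w1.png

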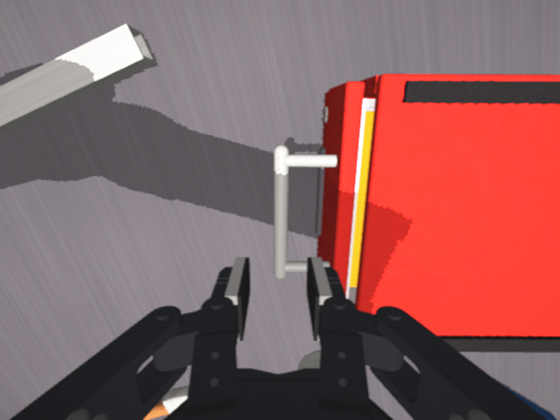

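The wrist view shows the handle bar at column ~281, rows 148–277. It runs almost straight along tool x, between the fingers but off to one side of them. I'll fit the bar.

```bash
python3 - <<'E'
from h import *
im,d,m=shot('wrist')
M=np.zeros(d.shape,bool); M[150:276,272:291]=1
P=pts(d,m,M); s=ctrl.read_state()
B=P[(P[:,2]>110)&(P[:,2]<135)]
a=(B-s['eef_pos'])@np.c_[U,V]
print(len(B),a.min(0),a.max(0),B[:,2].max(),np.polyfit(a[:,1],a[:,0],1))
c=s['eef_pos'][:2]+U[:2]*np.median(a[:,0])+V[:2]*(a[:,1].min()+a[:,1].max())/2
print(c, rel([c[0],c[1],116],[np.pi,0,np.pi/2-.248]))
E
```

```text
1806 [ -3.71484445 -50.26766114] [10.49467304 53.61277616] 122.94051365697786 [-0.00345118  1.65478461]
[ 607.9014575  -145.27040757] (array([  1.6,   1.5, 103.9]), array([ 0.001, -0.001,  0.006]))
```

```bash
python3 -m creep '[{"jaw":-0.3,"xyz":[1.6,1.5,30],"angular":[0,0,0]},{"jaw":-0.3,"xyz":[1.6,1.5,65],"angular":[0,0,0]},{"jaw":-0.3,"xyz":[1.6,1.5,90],"angular":[0,0,0]},{"jaw":-0.3,"xyz":[1.6,1.5,102],"angular":[0,0,0]},{"jaw":-0.3,"xyz":[1.6,1.5,102],"angular":[0,0,0]},{"jaw":-1,"xyz":[1.6,1.5,102],"angular":[0,0,0]},{"jaw":-1,"xyz":[1.6,1.5,102],"angular":[0,0,0]},{"jaw":-1,"xyz":[1.6,1.5,102],"angular":[0,0,0]},{"jaw":-1,"xyz":[1.6,1.5,102],"angular":[0,0,0]}]'
```

```text
clock: 4.75
eef_pos: [607.9, -147.0, 118.6]
tool_rot: [3.141, -0.001, 1.327]
force: [-2.9, 1.1, 6.2]
width: 9.0
gripper_force: 58.6
```

```bash
python3 -m creep '[{"jaw":-1,"xyz":[0,-8,0],"angular":[0,0,0]},{"jaw":-1,"xyz":[0,-25,0],"angular":[0,0,0]},{"jaw":-1,"xyz":[0,-45,0],"angular":[0,0,0]},{"jaw":-1,"xyz":[0,-65,0],"angular":[0,0,0]},{"jaw":-1,"xyz":[0,-85,0],"angular":[0,0,0]},{"jaw":-1,"xyz":[0,-105,0],"angular":[0,0,0]},{"jaw":-1,"xyz":[0,-122,0],"angular":[0,0,0]},{"jaw":-1,"xyz":[0,-135,0],"angular":[0,0,0]},{"jaw":-1,"xyz":[0,-135,0],"angular":[0,0,0]},{"jaw":-1,"xyz":[0,-135,0],"angular":[0,0,0]}]'
```

```text
clock: 6.0
eef_pos: [478.2, -114.1, 118.5]
tool_rot: [3.139, -0.001, 1.327]
force: [0.5, 2.6, 10.6]
width: 8.8
gripper_force: 60.9
```

```bash
python3 -m creep '[{"jaw":-1,"xyz":[0,-4,0],"angular":[0,0,0]},{"jaw":-1,"xyz":[0,-8,0],"angular":[0,0,0]},{"jaw":-1,"xyz":[0,-8,0],"angular":[0,0,0]}]'
```

```text
clock: 6.38
eef_pos: [472.5, -112.7, 118.6]
tool_rot: [3.135, -0.001, 1.327]
force: [5.0, 2.5, 5.4]
width: 9.0
gripper_force: 60.3
```

```bash
python3 -m creep '[{"jaw":-1,"xyz":[0,-4,0],"angular":[0,0,0]},{"jaw":-1,"xyz":[0,-8,0],"angular":[0,0,0]},{"jaw":-1,"xyz":[0,-8,0],"angular":[0,0,0]}]'
```

```text
clock: 6.75
eef_pos: [464.9, -110.7, 118.6]
tool_rot: [3.134, -0.001, 1.327]
force: [5.0, 1.8, 6.1]
width: 8.9
gripper_force: 60.3
```

```bash
python3 -m creep '[{"jaw":-1,"xyz":[0,-4,0],"angular":[0,0,0]},{"jaw":-1,"xyz":[0,-8,0],"angular":[0,0,0]},{"jaw":-1,"xyz":[0,-8,0],"angular":[0,0,0]}]'; python3 -c "
from h import *
print(ctrl.read_state()['force'])
shot('top','t2'); t=cv2.imread('pics/t2.png'); cv2.imwrite('pics/t2c.png',cv2.resize(t[90:260,240:400],None,fx=3.5,fy=3.5))"
```

```text
clock: 7.12
eef_pos: [457.1, -108.8, 118.6]
tool_rot: [3.134, -0.001, 1.327]
force: [5.1, 1.7, 4.7]
width: 8.8
gripper_force: 60.3
[5.12493413 1.72194326 4.68171544]
```

```bash
python3 -m creep '[{"jaw":-1,"xyz":[0,-3,0],"angular":[0,0,0]},{"jaw":-1,"xyz":[0,-6,0],"angular":[0,0,0]},{"jaw":-1,"xyz":[0,-6,0],"angular":[0,0,0]}]'
```

```text
clock: 7.55
eef_pos: [452.1, -107.5, 118.6]
tool_rot: [3.133, -0.0, 1.328]
force: [6.7, 2.8, 3.0]
width: 8.8
gripper_force: 60.2
```

```bash
python3 -m creep '[{"jaw":-1,"xyz":[0,-3,0],"angular":[0,0,0]},{"jaw":-1,"xyz":[0,-5,0],"angular":[0,0,0]},{"jaw":-1,"xyz":[0,-5,0],"angular":[0,0,0]}]'
```

```text
clock: 7.92
eef_pos: [452.0, -107.5, 118.7]
tool_rot: [3.124, 0.001, 1.328]
force: [16.6, 0.8, -8.6]
width: 8.9
gripper_force: 59.0
```

```bash
python3 -m creep '[{"jaw":-1,"xyz":[0,5,0],"angular":[0,0,0]},{"jaw":-0.3,"xyz":[0,5,0],"angular":[0,0,0]},{"jaw":-0.3,"xyz":[0,5,0],"angular":[0,0,0]},{"jaw":-0.3,"xyz":[0,5,0],"angular":[0,0,0]},{"jaw":-0.3,"xyz":[0,5,-30],"angular":[0,0,0]},{"jaw":-0.3,"xyz":[0,5,-70],"angular":[0,0,0]},{"jaw":-0.3,"xyz":[0,5,-110],"angular":[0,0,0]},{"jaw":-0.3,"xyz":[0,45,-115],"angular":[0,0,0]},{"jaw":-0.3,"xyz":[0,85,-115],"angular":[0,0,0]},{"jaw":-0.3,"xyz":[0,105,-115],"angular":[0,0,0]},{"jaw":-0.3,"xyz":[0,105,-115],"angular":[0,0,0]},{"jaw":-0.3,"xyz":[0,105,-115],"angular":[0,0,0]}]'
python3 - <<'E'
from h import *
np.set_printoptions(precision=1,suppress=True)
print(rel([554,-133,124],[np.pi,0,np.pi/2-.248]))
im,d,m=shot('wrist','w2'); s=ctrl.read_state()
P=pts(d,m,np.ones(d.shape,bool)); C=im[d>0].astype(int)
a=(P-s['eef_pos'])@np.c_[U,V]
k=(C.max(1)<70)&(P[:,2]>118)&(P[:,2]<134)&(abs(a[:,0])<30)&(abs(a[:,1])<60)
A=a[k]; print(k.sum(),np.percentile(A,[2,50,98],axis=0),P[k,2].max())
for n in ['red_flap_bar']:
    for q in silhouettes('wrist',n)[:1]:
        v,u=np.nonzero(q['pixels']);print(q['score'],q['xy'],u.min(),u.max(),v.min(),v.max())
        P=pts(d,m,q['pixels']); P=P[abs(P[:,2]-126)<8]; print(len(P),np.percentile((P-s['eef_pos'])@np.c_[U,V],[2,50,98],axis=0))
E
```

```text
clock: 9.43
eef_pos: [543.0, -131.2, 231.9]
tool_rot: [-3.139, -0.0, 1.326]
force: [-0.7, 0.1, 0.3]
width: 30.1
gripper_force: 0.0
(array([  0.9,  11.4, 107.8]), array([-0., -0.,  0.]))
1190 [[ 11.9 -38.2]
 [ 16.    6.4]
 [ 20.6  44.3]] 130.75609828746792
0.65 [319.4, 191.8] 241 403 111 279
1441 [[ 10.7 -39.5]
 [ 15.7   5.9]
 [ 21.1  44.5]]
```

View pics/w2.png

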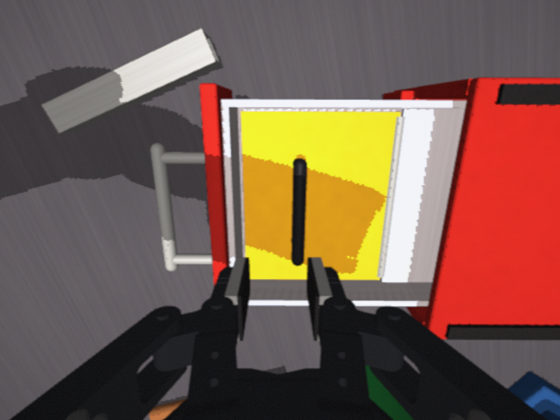

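The drawer is fully out with the flap down. The black lifting bar is at column ~299, rows 158–265, centred +16 mm in tool y. Descending to grip it.

```bash
python3 -m creep '[{"jaw":-0.3,"xyz":[3,16,20],"angular":[0,0,0]},{"jaw":-0.3,"xyz":[3,16,50],"angular":[0,0,0]},{"jaw":-0.3,"xyz":[3,16,80],"angular":[0,0,0]},{"jaw":-0.3,"xyz":[3,16,95],"angular":[0,0,0]},{"jaw":-0.3,"xyz":[3,16,103],"angular":[0,0,0]},{"jaw":-0.3,"xyz":[3,16,103],"angular":[0,0,0]},{"jaw":-1,"xyz":[3,16,103],"angular":[0,0,0]},{"jaw":-1,"xyz":[3,16,103],"angular":[0,0,0]},{"jaw":-1,"xyz":[3,16,103],"angular":[0,0,0]},{"jaw":-1,"xyz":[3,16,103],"angular":[0,0,0]}]'
```

```text
clock: 10.78
eef_pos: [560.6, -132.3, 130.2]
tool_rot: [-3.142, -0.0, 1.327]
force: [-3.3, 0.5, 5.7]
width: 8.6
gripper_force: 58.6
```

```bash
python3 -m creep '[{"jaw":-1,"xyz":[0,1.6,-3.6],"angular":[0,0,0]},{"jaw":-1,"xyz":[0,3.5,-7.2],"angular":[0,0,0]},{"jaw":-1,"xyz":[0,7.5,-14],"angular":[0,0,0]},{"jaw":-1,"xyz":[0,12.2,-20.5],"angular":[0,0,0]},{"jaw":-1,"xyz":[0,17.4,-26.6],"angular":[0,0,0]},{"jaw":-1,"xyz":[0,17.4,-26.6],"angular":[0,0,0]}]'
```

```text
clock: 11.52
eef_pos: [577.1, -136.5, 156.4]
tool_rot: [-3.14, -0.0, 1.327]
force: [-5.9, 0.0, -1.6]
width: 8.6
gripper_force: 58.7
```

```bash
python3 -m creep '[{"jaw":-1,"xyz":[0,5.7,-5.5],"angular":[0,0,0]},{"jaw":-1,"xyz":[0,11.9,-10.6],"angular":[0,0,0]},{"jaw":-1,"xyz":[0,18.4,-15.1],"angular":[0,0,0]},{"jaw":-1,"xyz":[0,25.4,-19],"angular":[0,0,0]},{"jaw":-1,"xyz":[0,32.7,-22.3],"angular":[0,0,0]},{"jaw":-1,"xyz":[0,32.7,-22.3],"angular":[0,0,0]},{"jaw":-1,"xyz":[0,32.7,-22.3],"angular":[0,0,0]}]'
python3 - <<'E'
from h import *
np.set_printoptions(precision=3,suppress=True)
for cam in ['wrist','side','top']:
    im,d,m=shot(cam,cam[0]+'3'); s=ctrl.read_state()
    P=pts(d,m,np.ones(d.shape,bool)); C=im[d>0].astype(int)
    a=np.c_[(P-s['eef_pos'])@np.c_[U,V],P[:,2]]
    k=(C[:,0]>90)&(C[:,1]>.6*C[:,0])&(C[:,2]<.4*C[:,0])&(abs(a[:,0])<150)&(abs(a[:,1])<100)&(P[:,2]>60)
    A=a[k]
    if len(A)<30: print(cam,len(A)); continue
    for _ in range(5):
        X=np.c_[A[:,:2],np.ones(len(A))]; c=np.linalg.lstsq(X,A[:,2],rcond=None)[0]; r=abs(X@c-A[:,2]); A=A[r<max(3,2.5*np.median(r))]
    n=np.array([-c[0],-c[1],1]); n/=np.linalg.norm(n)
    print(cam,len(A),c,'tilt',np.degrees(np.arccos(n[2])),A.min(0),A.max(0))
E
```

```text
clock: 12.4
eef_pos: [609.7, -144.8, 179.3]
tool_rot: [3.14, 0.0, 1.327]
force: [-5.4, -0.0, 4.5]
width: 8.5
gripper_force: 59.3
wrist 29457 [ -0.84    0.003 127.32 ] tilt 40.04656397775694 [-58.417 -80.276  91.318] [ 42.826  76.867 176.632]
side 900 [ -0.828   0.002 126.989] tilt 39.63594040343024 [-60.391 -82.279  94.036] [ 37.794  72.402 177.227]
top 265 [ -0.833   0.002 130.866] tilt 39.801403679052925 [-57.932 -81.66   95.524] [ 38.838 -21.601 181.708]
```

View pics/w3.png

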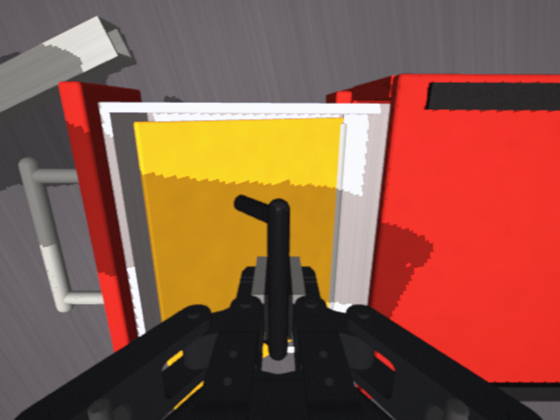

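View pics/s3.png

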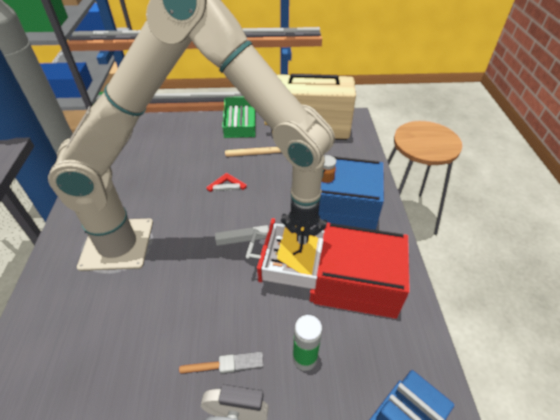

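Wrist and side views show the flap held open in the gripper. The wrist, side and top plane fits all give about 40°, so I'll add a little more.

```bash
python3 -m creep '[{"jaw":-1,"xyz":[0,3.5,-2],"angular":[0,0,0]},{"jaw":-1,"xyz":[0,7,-4],"angular":[0,0,0]},{"jaw":-1,"xyz":[0,7,-4],"angular":[0,0,0]},{"jaw":-1,"xyz":[0,7,-4],"angular":[0,0,0]}]'
cat > m.py <<'E'
from h import *
np.set_printoptions(precision=3,suppress=True)
for cam in ['wrist','side','top']:
    im,d,m=shot(cam); s=ctrl.read_state()
    P=pts(d,m,np.ones(d.shape,bool)); C=im[d>0].astype(int)
    a=np.c_[(P-s['eef_pos'])@np.c_[U,V],P[:,2]]
    k=(C[:,0]>90)&(C[:,1]>.6*C[:,0])&(C[:,2]<.4*C[:,0])&(abs(a[:,0])<150)&(abs(a[:,1])<100)&(P[:,2]>60)
    A=a[k]
    for _ in range(5):
        X=np.c_[A[:,:2],np.ones(len(A))]; c=np.linalg.lstsq(X,A[:,2],rcond=None)[0]; r=abs(X@c-A[:,2]); A=A[r<max(3,2.5*np.median(r))]
    print(cam,len(A),'tilt',np.degrees(np.arctan(np.hypot(*c[:2]))))
    # drawer front panel / handle position along U relative to full-out handle (452,-107.5)
    b=(P-np.array([452,-107.5,0]))@np.c_[U,V]
    h=b[(abs(P[:,2]-118)<6)&(abs(b[:,1])<35)&(b[:,0]>-20)&(b[:,0]<32)]
    print('  handle U',len(h),np.median(h[:,0]) if len(h) else 0)
s=ctrl.read_state(); print(s['force'],np.abs(s['qd']).max())
E
python3 m.py
```

```text
clock: 13.05
eef_pos: [614.9, -146.1, 181.8]
tool_rot: [-3.139, 0.0, 1.326]
force: [-5.0, -0.5, -1.2]
width: 8.3
gripper_force: 58.7
wrist 28669 tilt 43.6709192590008
  handle U 2006 12.796968321590342
side 877 tilt 43.37426572000813
  handle U 64 8.564294929593885
top 239 tilt 43.178307607288524
  handle U 40 11.01759720219766
[-5.279 -0.761 -1.063] 0.0009523573039386133
```

```bash
python3 -m creep '[{"jaw":-1,"xyz":[0,1.2,-1.2],"angular":[0,0,0]},{"jaw":-1,"xyz":[0,1.2,-1.2],"angular":[0,0,0]},{"jaw":-1,"xyz":[0,1.2,-1.2],"angular":[0,0,0]},{"jaw":-1,"xyz":[0,1.2,-1.2],"angular":[0,0,0]}]'; python3 m.py
```

```text
clock: 13.7
eef_pos: [617.4, -146.7, 183.3]
tool_rot: [3.141, 0.0, 1.327]
force: [-3.6, -1.3, -3.0]
width: 8.5
gripper_force: 58.6
wrist 27944 tilt 45.46560900501174
  handle U 2014 12.78824923714504
side 840 tilt 45.29573586110069
  handle U 62 8.731051792117077
top 193 tilt 44.57626534604427
  handle U 40 10.260358637784066
[-3.068 -1.823 -3.583] 0.002678008835249614
```

```bash
python3 -c "
from h import *
print(ctrl.finish_job())"
```

```text
the job is handed in; nothing more can be done
None
```

I handed the job in with the red drawer about 155 mm out (pulled to its end stop with the flap down, then slid back about 10 mm) and the flap gripped steady at about 45°; the blue unit and the bystanders were not touched, and no verdict was returned.

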